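# Set the depth stop of a pattern-card punch

### The job

Set the depth stop of the green pattern-card punch: turn its brass screw clockwise until it bottoms finger-tight, without forcing it, then back it off a quarter turn and leave it there. After that swing the small lock handle over to its stop, and do not disturb the things lying around the punch.

Things in the scene. Friction and masses are not known exactly. Their poses are not given: they have to be found in the camera images.
- head_top (a point): Fixed green punch: base 130 x 270 mm, level head 64 mm (x) x 235 mm (y), top face 125 mm above the table. This point is the middle of the head's top face; its x axis points away from the front of the punch, y along the head to its left, z up. The screw's vertical axis passes through (0, -70 mm) and the lock pivot through (0, +50 mm) of this frame.
- knob_grip (a point): Centre of the depth screw's brass grip bar: upright, 44 mm long (its x), 12 mm thick (its y: grasp across this), 34 mm high, on the screw's vertical axis. This point lies 10 mm below the bar's top, 24 mm above the 44 mm brass disc under it. The x end bears a white line. The bar does not rise or sink as it turns; it stays where it is left, so several grasps are fine.
- screw_axis (a point): Fixed point where the screw's axis meets the head's top. Clockwise from above tightens. The screw needs 0.4 to 1.9 rad to bottom; nothing shows beforehand where: it drags at about 0.1 N m, then stops, its torque rising about 6 N m per rad. Finger-tight is a torque of 0.3 N m or a little more, felt at the wrist; 0.9 N m forces it.
- backoff (a joint): Angle (rad) of the screw back from its black drag ring (66 mm disc below it). Turned clockwise, the screw meets the ring (0) and pushes it along; turned back, it leaves the ring behind and this grows: after bottoming it reads the back-off, 1.57 at a quarter turn. The white line stands over the ring's red mark at 0, its green mark at a quarter turn. Starts at 0 to 0.3.
- seat_load (a joint): Springy wind-up (rad) of the screw's seat under the tightening torque: 0 unloaded, 0.167 rad for each N m (0.05 at finger-tight, 0.15 when forced); the screw springs back by this much when let go or turned back.
- lock_post (a point): Upright black post, 14 mm across and 38 mm high, at the free end of the flat steel lock handle; this point is on its axis, 7 mm above mid-height and 12 mm below its top, 62 mm from the pivot. Push it sideways.
- lock_pivot (a point): Vertical pivot of the lock handle, on the punch's head, at the same height as lock_post. Seen from above the handle swings clockwise round it to lock, away from the screw; the post moves about 55 to 75 mm.
- lock (a joint): Lock handle's angle (rad): 0 pointing to the front of the punch (its -x), grows clockwise from above to the stop at 1.2, locked. Starts at 0 to 0.25; about 0.08 N m (1.3 N at the post); stays where it is left.
- weight: Loose dark steel pattern weight, 54 mm across, 50 mm high, standing by the screw's end of the punch; origin under its centre. Leave alone.
- spool: Loose blue thread spool, 40 mm across, 50 mm high, standing by the other end of the punch; origin under its centre. Leave alone.
- chalk: Loose blue block of tailor's chalk, 50 x 40 x 8 mm, behind the punch; origin under its centre. Leave alone.
- calculator: Loose black calculator, 150 x 80 x 16 mm; origin under its centre. Leave alone.
- eraser: Loose white eraser, 45 x 22 x 14 mm; origin under its centre. Leave alone.
- pin_dish: Loose white dish, 90 mm across, 30 mm high; origin under its centre. Leave alone.
- tape_tin: Loose red tin, 60 x 60 x 30 mm; origin under its centre. Leave alone.

How it is judged:
On the way, in this order (a step that is already met when the one before it is completed fails the run):
1. the screw is bottomed finger-tight (0.25 N m or more on its seat), the lock still open (value of joint seat_load above 0.042 rad and value of joint backoff below 0.1 rad and value of joint lock below 0.6 rad), for 0.1 s.
2. the screw is backed off a quarter turn (1.57 rad, within 0.3), the lock still open (value of joint backoff between 1.27 and 1.87 rad and value of joint seat_load below 0.03 rad and value of joint lock below 0.6 rad), for 0.2 s.
3. the lock handle is swung over to its stop, the screw still a quarter turn back (value of joint backoff between 1.27 and 1.87 rad and value of joint lock above 1.08 rad), for 0.2 s.
At the end, for the whole second after the job is handed in: The screw, once bottomed, stands a quarter turn back from its drag ring (backoff 1.27 to 1.87 rad), unloaded; the lock handle is at its stop (over 1.08 of 1.2 rad) (all of step 3 and value of joint seat_load below 0.03 rad); the robot touches nothing.
It fails at once if the screw is forced: more than 0.9 N m on its seat (value of joint seat_load above 0.15 rad).
It fails at once if one of the loose things around the punch is moved by more than 30 mm (distance of any of weight, spool, chalk, calculator, eraser, pin_dish, tape_tin from where it was at the start of the episode above 0.03 m).
It also fails if it takes over 72 s, if anything falls off the work surface, if the arm or the gripper's body presses on something with over 40 N, if the wrist force passes 120 N, or if a joint passes its speed limit or range.

### The arm

A 6-joint arm with a two-finger parallel gripper is mounted at the origin on the work surface. World frame = base frame: x ahead of the robot, y to its left, z up, the work surface at z = 0. Lengths are in m, angles in rad, forces in N, time in s.
With the tool pointing down it reaches from about 0.3 to 0.85 m from the base axis. Payload 5.4 kg.
Tool frame: the origin (TCP) lies midway between the tips of the shut fingers; the grasp point (between the pads) lies 19 mm behind it; x points along the fingers, z is the direction in which the jaws open and shut, and the axes are right-handed (so a half turn about x gives the same grasp; the last joint's range is limited). The gripper opens to 85 mm and grips with 20 to 120 N. Pads are 22 mm wide; open, the fingers measure 114 mm over their backs; the gripper's body (76 mm by 85 mm) begins 54 mm behind the grasp point. The pads swing forward as they close: fully open they stand 13 mm farther back than shut.
Start: joints at [0.906, 0.158, 1.597, -0, 1.386, -0.21], TCP at [0.253, 0.517, 0.231] pointing down, gripper open.
Joint ranges: [-2.91, 2.91], [-0.94, 2.29], [0.18, 2.7], [-1.29, 4.43], [0.17, 2.64], [-3, 3]. Speed limits (rad/s): [2.57, 2.57, 3.14, 3.14, 3.14, 3.14].

### API

Orientations are given as a unit quaternion [x, y, z, w].
In Python, from cell import arm gives the robot as it stands.
- The arm moves only by the tool send_rows, never from a script. Its argument "motion" is a list of rows, each a list of 4 numbers: the shift along the tool's x, y, z in m, then the turn about the tool's x in rad. In form: [[dx, dy, dz, spin], ...]. A call has 1 to 10 rows; each row shifts and turns the commanded pose from where the row before left it, along the tool's axes as they then stand; what a row does not reach is not made up. A row lasts 1/10 s, in which the tool goes at most 50 mm and 8.59 degrees, less where a joint would pass 70% of its speed; a pose out of reach is approached as far as the arm can. A call with a gripper value outside its range is refused whole. "gripper" is the gripper command: -1 is fully open, 1 is shut, values between are in proportion, set as the call begins (left out, the last holds). The fingers move at their own pace and stop on an object; "newtons" is the grip in N (left out, the last holds). Time passes only in rows, so rows that do not move let the fingers close. It gives the time, the measured TCP pose, the force and the opening at its end, in the units of the state.
- arm.state(): the state, without advancing time (a new reading comes with each control period).
- arm.get_image(name): name is "side" or "top" or "wrist"; returns (picture, depth): 400x640x3 uint8, blue, green, red; 400x640 float32, m along the optical axis (not along the pixel's ray), 0 where there is no reading.
- arm.camera_info(name): a dict with "fx", "fy", "cx", "cy" (pixels), "k1" (the pictures are not rectified: a ray, as slopes to the right and down, at radius r is drawn at 1 + k1 r^2 times it, then the intrinsics apply), "eye" and "attitude" of the camera in the world. Camera axes: x right, y down, z forward; pixel columns grow to the right and rows downward; lengths in m; the calibration is good to about 2 mm. A picture is of the moment at which its call begins: read the wrist's pose just before it. camera_info takes no time and is no camera call; for the wrist camera it gives the pose at the moment of the call.
- arm.job_done(): hands the job in, once; it reports no verdict.
Trained networks look in the newest picture that a camera, given by its name, has taken for a name from the list of things; names that differ only in an ending like _2 or _b are one class to them, and where a whole thing is asked for, a point or a joint stands for the part that bears it (a point fixed in the world has none). Each returns a list of dicts, best first, with "confidence" (0 to 1); they miss things now and then, are a little off and sometimes report something else, mostly with a low value. They report only what shows in the picture. A call takes as long as a camera call.
- arm.look_for(camera, name): "location" ([column, row] in pixels, amid what is visible of it).
- arm.masks_of(camera, name): "mask" (400x640 bool, what is visible of it) and "location" ([column, row] in pixels, amid what is visible of it).
The state is a dict: "t": time; "joints": joint angles; "qd": joint speeds; "joint_efforts": joint torques, N m; "ee_pos": TCP position; "tool_rot": TCP orientation; "force": force on the tool from outside, world axes, zero at the start; "torque": the same for the moment, N m; "grip_width": opening from 0.0 (shut) to 1.0 (fully open).
Only numpy, scipy, OpenCV 4.12 (cv2) and the standard library are available. Lean on these libraries where they do the work, as an engineer would, in place of code of your own. Each camera call takes 0.05 s, during which the arm holds its last target.

## Working session

There is one attempt and no reset: what is moved stays moved. The work goes in short steps, Python scripts to look and compute and a tool call to move; the robot and the scene stay as the last step left them, time stands still between calls to the robot, and variables do not carry over. Pictures are saved under pics/ and viewed, and the job is handed in when it is done.

Besides the shell and the picture viewer there is one more tool, called after "Call:" by a JSON object that holds its "fn" and its "kwargs", one argument or row to a line. send_rows: Moves the arm, as the interface text tells. Its arguments: {"type":"object","properties":{"motion":{"type":"array","items":{"type":"array","items":{"type":"number"}}},"gripper":{"type":"number"},"newtons":{"type":"number"}},"required":["motion"]}

```bash
ls; mkdir -p pics; cat > h.py <<'E'
import numpy as np, cv2
from scipy.spatial.transform import Rotation as R
from cell import arm
E
python3 - <<'E'
from h import *
print(arm.state())
for n in ("side","top","wrist"):
    print(n,arm.camera_info(n))
    im,d=arm.get_image(n); cv2.imwrite(f"pics/{n}0.png",im); np.save(f"pics/{n}0.npy",d)
E
```

```text
pics
{'t': 0.0, 'joints': array([ 9.05926899e-01,  1.59076401e-01,  1.59827536e+00,  1.35711252e-05,
        1.38619999e+00, -2.10132470e-01]), 'qd': array([-0.0013404 ,  0.00093634, -0.00028513, -0.00033593, -0.00055855,
       -0.00111954]), 'joint_efforts': array([-3.15341740e-04, -3.95995975e+01, -3.31433165e+01, -2.80632612e-04,
        8.21222638e-03, -4.60875029e-06]), 'ee_pos': array([0.25219648, 0.51605275, 0.23027995]), 'tool_rot': array([-0.37465499,  0.60049167,  0.37419158,  0.59918616]), 'force': array([-0.80319851, -0.22266697,  0.48387634]), 'torque': array([-0.02312803,  0.00891743, -0.00617276]), 'grip_width': 0.9987796468317753}
side {'fx': 380.8684566828206, 'fy': 380.8684566828206, 'cx': 318.0287171461631, 'cy': 201.43728297622107, 'k1': 0.012697293284006164, 'eye': array([ 0.00281188, -0.51452616,  0.86092976]), 'attitude': array([ 0.84670817, -0.35246118,  0.15457073, -0.36737485])}
top {'fx': 360.9203537513675, 'fy': 360.9203537513675, 'cx': 321.23561288943637, 'cy': 200.57331133900541, 'k1': 0.006522364292162283, 'eye': array([0.46412429, 0.03197502, 1.00806171]), 'attitude': array([ 0.70967789, -0.7017403 ,  0.05387751, -0.03185994])}
wrist {'fx': 277.08980858710095, 'fy': 277.08980858710095, 'cx': 319.16921801735685, 'cy': 200.81247822096674, 'k1': -0.029317047778938864, 'eye': array([0.18258315, 0.55132992, 0.37288837]), 'attitude': array([0.83752568, 0.52381035, 0.08118366, 0.13259962])}
```

View pics/side0.png

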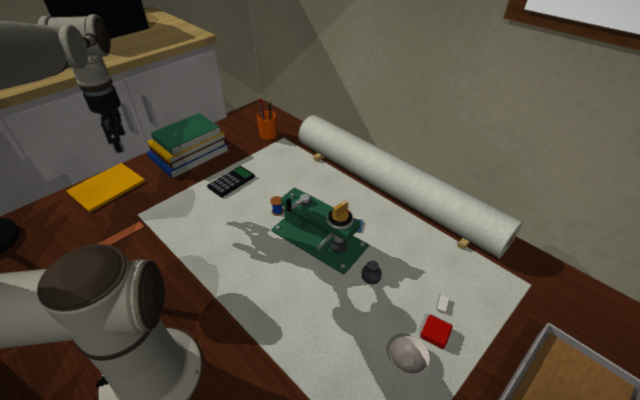

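View pics/top0.png

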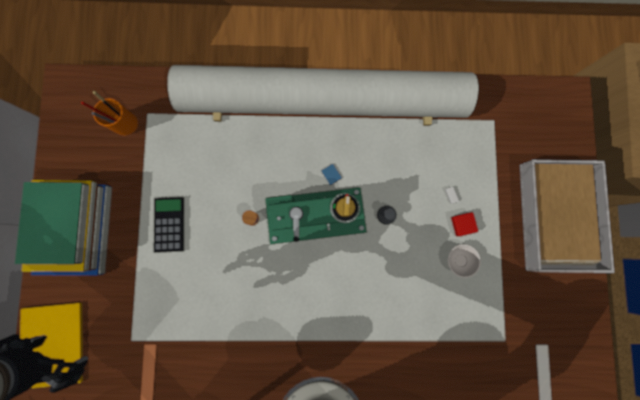

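The top view shows the punch at about (316,214), the screw at (346,206), the lock pivot at (296,212) and the post at (296,238). The weight is at (387,214) and the spool at (250,217). Next I'll measure positions from the networks and depth.

```bash
cat >> h.py <<'E'
def ray(cam,px):
    c=cam; u=(px[0]-c['cx'])/c['fx']; v=(px[1]-c['cy'])/c['fy']
    a,b=u,v
    for _ in range(20):
        s=1+c['k1']*(a*a+b*b); a,b=u/s,v/s
    return np.array([a,b,1.0])
def pt(cam,px,d): return cam['eye']+R.from_quat(cam['attitude']).apply(ray(cam,px)*d)
def at_z(cam,px,z):
    r=R.from_quat(cam['attitude']).apply(ray(cam,px)); return cam['eye']+r*(z-cam['eye'][2])/r[2]
def proj(cam,P):
    q=R.from_quat(cam['attitude']).inv().apply(np.asarray(P)-cam['eye']); a,b=q[0]/q[2],q[1]/q[2]
    s=1+cam['k1']*(a*a+b*b); return np.array([cam['fx']*a*s+cam['cx'],cam['fy']*b*s+cam['cy']])
E
python3 - <<'E'
from h import *
c=arm.camera_info("top"); im,d=arm.get_image("top")
for n in ("head_top","knob_grip","screw_axis","lock_post","lock_pivot","weight","spool","backoff","chalk"):
    try:
        r=arm.look_for("top",n)[:2]
        for q in r:
            p=q['location'];i,j=int(round(p[1])),int(round(p[0])); print(n,round(q['confidence'],2),np.round(p,1),d[i,j],np.round(pt(c,p,d[i,j]),4))
    except Exception as e: print(n,e)
print(arm.state()['t'])
cv2.imwrite("pics/topz.png",cv2.resize(im[160:270,230:430],None,fx=4,fy=4,interpolation=cv2.INTER_CUBIC))
im=cv2.imread("pics/side0.png");cv2.imwrite("pics/sidez.png",cv2.resize(im[170:300,250:400],None,fx=4,fy=4,interpolation=cv2.INTER_CUBIC))
# green head top fit
D=d; vv,uu=np.mgrid[170:260,250:390]
P=np.array([pt(c,(u,v),D[v,u]) for u,v in zip(uu.ravel(),vv.ravel())])
m=(abs(P[:,2]-0.125)<0.006)
q=P[m][:,:2].astype(np.float32); print(m.sum(), cv2.minAreaRect(q))
m=(abs(P[:,2]-0.0)>0.012)
q=P[m][:,:2].astype(np.float32); print(m.sum(), cv2.minAreaRect(q))
np.save("P.npy",P)
zz=P[:,2].reshape(uu.shape)
cv2.imwrite("pics/zmap.png",cv2.resize(cv2.applyColorMap(np.clip(zz*1200,0,255).astype(np.uint8),cv2.COLORMAP_JET),None,fx=5,fy=5,interpolation=cv2.INTER_NEAREST))
E
```

```text
head_top 0.66 [308.  217.8] 0.8842807 [0.5291 0.037  0.1246]
knob_grip 0.76 [347.7 205.5] 0.8333435 [ 0.5544 -0.0546  0.1818]
screw_axis 0.71 [310.6 218.8] 0.88257396 [0.5266 0.0306 0.1262]
screw_axis 0.53 [168.8 223. ] 0.9805756 [0.5187 0.4148 0.0147]
lock_post 0.49 [299.  217.6] 0.8765154 [0.5288 0.0588 0.1317]
lock_pivot 0.92 [306.2 216.5] 0.8828075 [0.5321 0.0414 0.1263]
weight 0.84 [387.4 216.8] 0.9642917 [ 0.5396 -0.1745  0.0517]
spool 0.78 [251.7 216. ] 0.9551153 [0.5376 0.1863 0.0497]
spool 0.38 [334.2 175.2] 1.0153828 [ 0.6584 -0.0344  0.0104]
backoff 0.75 [297.5 219.1] 0.86567247 [0.5244 0.062  0.142 ]
backoff 0.74 [349.8 206.2] 0.8646719 [ 0.5562 -0.0629  0.1507]
chalk 0.6 [296.9 217.5] 0.8652263 [0.5282 0.0634 0.1429]
chalk 0.58 [330.6 173. ] 1.0153456 [ 0.6644 -0.0242  0.0109]
0.65
1640 ((0.5444454550743103, 0.01632438600063324), (0.06668306142091751, 0.2348116934299469), 7.629428863525391)
4509 ((0.5699779391288757, 0.006864726543426514), (0.194965660572052, 0.3796727657318115), 13.010982513427734)
```

View pics/topz.png

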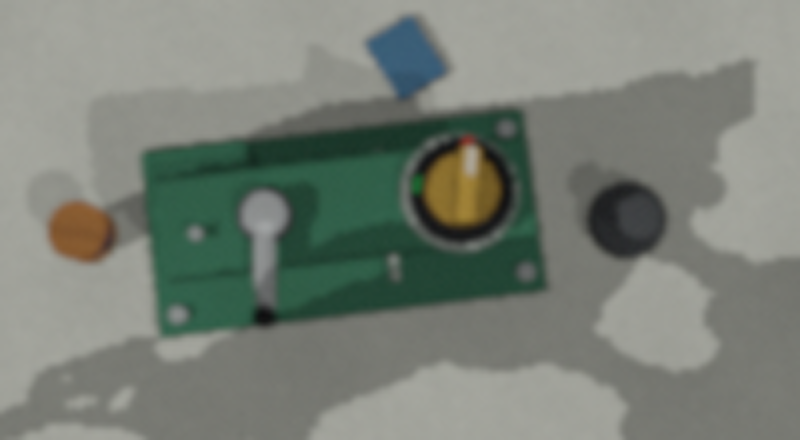

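View pics/zmap.png

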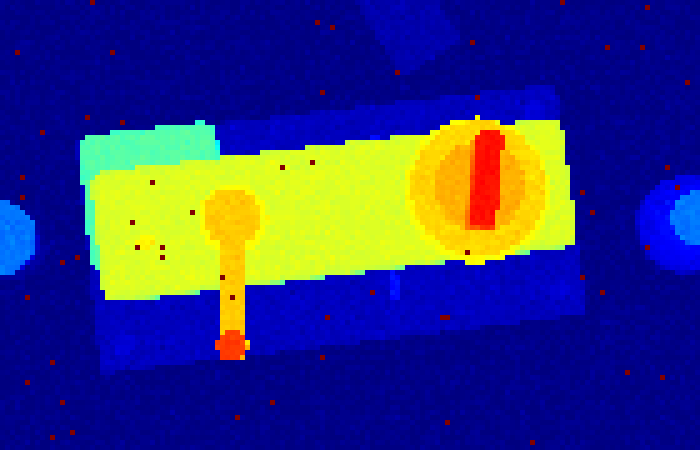

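View pics/sidez.png

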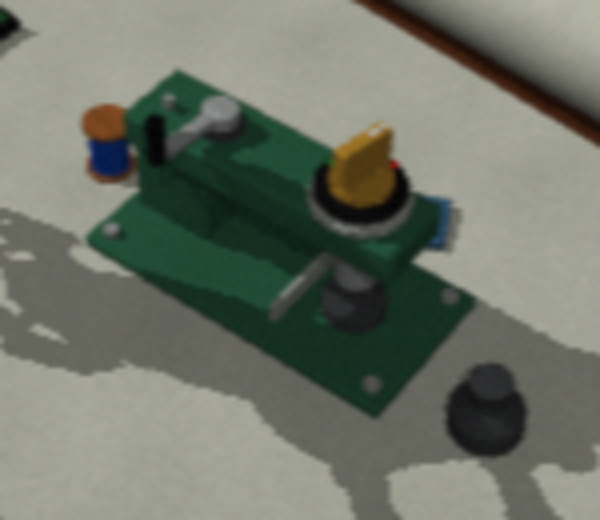

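```bash
python3 - <<'E'
from h import *
P=np.load("P.npy")
def sel(m,n):
    q=P[m]; c=q[:,:2].mean(0); w,v=np.linalg.eigh(np.cov(q[:,:2].T)); print(n,len(q),c,"z",np.median(q[:,2]),"axis",np.degrees(np.arctan2(v[1,1],v[0,1])),"rect",cv2.minAreaRect(q[:,:2].astype(np.float32)))
near=lambda x,y,r:np.hypot(P[:,0]-x,P[:,1]-y)<r
z=P[:,2]
sel(near(.554,-.053,.04)&(z>.17),"bar")
sel(near(.554,-.053,.045)&(z>.128)&(z<.165),"ring+disc")
sel(near(.554,-.053,.035)&(z>.145)&(z<.165),"disc")
sel(near(.48,.07,.03)&(z>.155)&(z<.2),"post")
sel(near(.53,.066,.045)&(z>.132)&(z<.15),"handle")
h=sorted(np.round(z[near(.554,-.053,.04)],3)); print(np.unique(h,return_counts=True))
m=near(.554,-.053,.045)&(z>.135)&(z<.2); print(len(P[m]))
print(cv2.minEnclosingCircle(P[m][:,:2].astype(np.float32)))
E
```

```text
bar 108 [ 0.55464367 -0.05227566] z 0.18296837881179318 axis 175.5009805682541 rect ((0.5548132061958313, -0.05265503749251366), (0.012198610231280327, 0.04393855482339859), 85.52413940429688)
ring+disc 578 [ 0.55222281 -0.05142137] z 0.1416818047014402 axis 88.99037464754144 rect ((0.555177628993988, -0.05363655835390091), (0.07039716094732285, 0.08538734167814255), 22.24151039123535)
disc 164 [ 0.55433449 -0.05122664] z 0.14951097027970395 axis 82.72326509475803 rect ((0.5535994172096252, -0.04974239319562912), (0.05011732131242752, 0.04163318872451782), 78.1506118774414)
post 29 [0.4773786  0.06416504] z 0.17395307628226397 axis 154.0447766836385 rect ((0.47757989168167114, 0.06468047946691513), (0.011456212028861046, 0.011611973866820335), 0.6891116499900818)
handle 221 [0.52593305 0.06690392] z 0.14361723969263196 axis -178.53001814435407 rect ((0.5245716571807861, 0.06870333850383759), (0.06551852822303772, 0.056265585124492645), 45.98870086669922)
(array([0.009, 0.01 , 0.011, 0.012, 0.013, 0.014, 0.015, 0.016, 0.017,
       0.018, 0.103, 0.108, 0.109, 0.114, 0.116, 0.119, 0.122, 0.123,
       0.124, 0.125, 0.126, 0.127, 0.128, 0.129, 0.13 , 0.131, 0.132,
       0.133, 0.134, 0.135, 0.136, 0.137, 0.138, 0.139, 0.14 , 0.141,
       0.142, 0.143, 0.144, 0.145, 0.146, 0.147, 0.148, 0.149, 0.15 ,
       0.151, 0.152, 0.153, 0.154, 0.155, 0.156, 0.157, 0.16 , 0.161,
       0.162, 0.163, 0.166, 0.167, 0.168, 0.169, 0.171, 0.173, 0.175,
       0.177, 0.179, 0.18 , 0.181, 0.182, 0.183, 0.184, 0.185, 0.186]), array([ 1,  3,  5,  9, 14, 13, 14,  6,  3,  1,  1,  1,  1,  1,  1,  1,  2,
        7,  9, 19, 16, 22, 19, 10,  9, 11, 29, 16, 17,  4,  2,  2,  9, 30,
       47, 71, 69, 41, 23,  6,  3,  8, 32, 36, 37, 22, 11,  2,  1,  1,  1,
        1,  1,  1,  1,  3,  1,  1,  1,  1,  1,  2,  3,  1,  1,  3, 10, 25,
       19, 19, 15,  9]))
576
((0.5565160512924194, -0.05239830166101456), 0.03431534767150879)
```

```bash
python3 - <<'E'
from h import *
s=arm.state(); M=R.from_quat(s['tool_rot']).as_matrix(); print(np.round(M,4), s['ee_pos'],s['t'])
z=M[:,2]; print("z yaw",np.degrees(np.arctan2(z[1],z[0])))
for tgt in (85.5,-94.5):
    # clockwise positive spin
    sp=-(np.radians(tgt)-np.arctan2(z[1],z[0])); print(tgt,(sp+np.pi)%(2*np.pi)-np.pi)
print("d tool",M.T@(np.array([.5542,-.0528,.24])-s['ee_pos']))
E
```

```text
[[ 0.     -0.8984  0.4393]
 [ 0.      0.4393  0.8984]
 [-1.     -0.      0.    ]] [0.25258607 0.51653054 0.23131189] 0.65
z yaw 63.94324391584515
85.5 -0.37623636971782215
-94.5 2.765356283871971
d tool [-0.00869807 -0.52104258 -0.37897583]
```

Call:
{"fn": "send_rows", "kwargs": {
  "motion": [
    [-0.003,-0.04,-0.029,0],
    [-0.003,-0.04,-0.029,0],
    [-0.003,-0.04,-0.029,0],
    [0,-0.04,-0.029,0],
    [0,-0.04,-0.029,0],
    [0,-0.04,-0.029,0],
    [0,-0.04,-0.029,0],
    [0,-0.04,-0.029,0],
    [0,-0.04,-0.029,0],
    [0,-0.04,-0.029,0]
  ],
  "gripper": -0.2,
  "newtons": 40
}}

```text
t: 1.65
ee_pos: [0.4853, 0.0783, 0.2406]
tool_rot: [-0.374, 0.6, 0.374, 0.6]
force: [1.0, 0.3, 0.2]
grip_width: 0.608
```

Call:
{"fn": "send_rows", "kwargs": {
  "motion": [
    [0,-0.03,-0.02,-0.1],
    [0,-0.02,-0.02,-0.1],
    [0,-0.01,-0.01,-0.1],
    [0,0,0,-0.076],
    [0,0,0,0]
  ]
}}

```text
t: 2.15
ee_pos: [0.5218, 0.0107, 0.2402]
tool_rot: [-0.48, 0.52, 0.48, 0.519]
force: [0.3, -0.8, -0.6]
grip_width: 0.604
```

```bash
python3 - <<'E'
from h import *
s=arm.state(); M=R.from_quat(s['tool_rot']).as_matrix(); print(np.round(M,4), s['ee_pos'],s['t'],s['joints'],s['grip_width'],s['force'],s['torque'])
c=arm.camera_info("wrist"); im,d=arm.get_image("wrist"); cv2.imwrite("pics/w1.png",im)
print(c['eye'])
v,u=np.nonzero(d>0)
rays=np.array([pt(c,(a,b),d[b,a]) for a,b in zip(u,v)])
P=rays; np.save("Pw.npy",P); np.save("uv.npy",np.c_[u,v])
near=np.hypot(P[:,0]-.554,P[:,1]+.053)<.032
m=near&(P[:,2]>.172)&(P[:,2]<.2)
q=P[m]; print(len(q),q.mean(0),cv2.minAreaRect(q[:,:2].astype(np.float32)),np.percentile(q[:,2],[5,50,95]))
E
```

```text
[[-2.000e-04 -9.968e-01  7.960e-02]
 [ 1.000e-04  7.960e-02  9.968e-01]
 [-1.000e+00  2.000e-04  1.000e-04]] [0.52179163 0.01073057 0.24024183] 2.15 [-2.11282329e-01  1.38274399e-02  1.73330520e+00  6.28687334e-05
  1.39465658e+00 -1.70241098e+00] 0.6036016575651753 [ 0.34327457 -0.77875277 -0.57763544] [-0.01222136 -0.04522878  0.04096572]
[0.44422597 0.01739068 0.38272334]
399 [ 0.54063503 -0.04909707  0.18011499] ((0.5448920130729675, -0.04987176135182381), (0.012255457229912281, 0.024620866402983665), 84.63874053955078) [0.17346124 0.18131043 0.1826512 ]
```

View pics/w1.png

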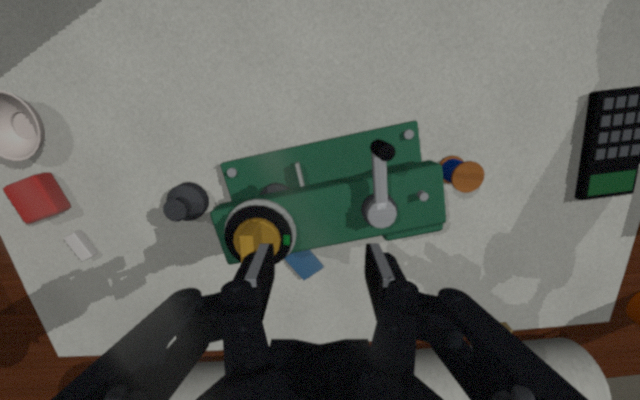

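The wrist picture shows the knob at (256,240) partly behind the left finger, the lock post at (382,150) and the pivot at (380,210). Spinning clockwise raises j6, and there is plenty of range. Next I move over the knob, then lower.

Call:
{"fn": "send_rows", "kwargs": {
  "motion": [
    [0,-0.019,-0.03,0],
    [0,-0.018,-0.03,0],
    [0,0,0,0],
    [0,0,0,0]
  ]
}}

```text
t: 2.6
ee_pos: [0.5537, -0.0513, 0.2401]
tool_rot: [-0.479, 0.52, 0.48, 0.52]
force: [-1.1, -0.0, 0.0]
grip_width: 0.599
```

```bash
python3 - <<'E'
from h import *
s=arm.state(); M=R.from_quat(s['tool_rot']).as_matrix(); print(s['ee_pos'],s['t'],s['joints'][5],s['force'],s['torque'])
print("d tool",M.T@(np.array([.554,-.0518,.157])-s['ee_pos']), "yaw z",np.degrees(np.arctan2(M[1,2],M[0,2])))
im,d=arm.get_image("wrist"); cv2.imwrite("pics/w2.png",im)
E
```

```text
[ 0.55370735 -0.05132079  0.24014008] 2.6 -1.8002062580215121 [-1.11584218 -0.04232164  0.00817208] [-0.00609302 -0.00898243 -0.02450776]
d tool [ 0.08313966 -0.00037422 -0.00049561] yaw z 85.38171131138137
```

View pics/w2.png

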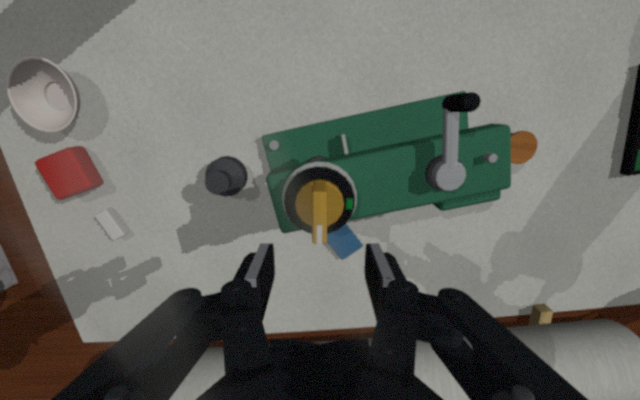

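The bar lies midway between the fingers (col 320) and is aligned with them. Lowering now.

Call:
{"fn": "send_rows", "kwargs": {
  "motion": [
    [0.03,0,0,0],
    [0.03,0,0,0],
    [0.015,0,0,0],
    [0.007,0,0,0],
    [0,0,0,0]
  ]
}}

```text
t: 3.15
ee_pos: [0.5535, -0.0509, 0.158]
tool_rot: [-0.48, 0.519, 0.48, 0.519]
force: [0.2, -1.0, -0.4]
grip_width: 0.602
```

Call:
{"fn": "send_rows", "kwargs": {
  "motion": [
    [0,0,0,0],
    [0,0,0,0],
    [0,0,0,0],
    [0,0,0,0],
    [0,0,0,0],
    [0,0,0,0]
  ],
  "gripper": 1,
  "newtons": 40
}}

```text
t: 3.75
ee_pos: [0.5547, -0.0516, 0.1597]
tool_rot: [-0.481, 0.519, 0.479, 0.52]
force: [-0.0, 0.8, 5.3]
grip_width: 0.129
```

```bash
cat > st.py <<'E'
from h import *
s=arm.state(); M=R.from_quat(s['tool_rot']).as_matrix()
print("t",round(s['t'],2),"p",np.round(s['ee_pos'],4),"F",np.round(s['force'],1),"T",np.round(s['torque'],3),"w",round(s['grip_width'],3),"yaw",round(np.arctan2(M[1,2],M[0,2]),4),"j6",round(s['joints'][5],3),"e6",round(s['joint_efforts'][5],3))
E
python3 st.py; python3 st.py
```

```text
t 3.75 p [ 0.5547 -0.0516  0.1597] F [-0.   0.8  5.3] T [0.211 0.116 0.035] w 0.129 yaw 1.4919 j6 -1.802 e6 -0.011
t 3.75 p [ 0.5547 -0.0516  0.1597] F [-0.   0.8  5.3] T [0.211 0.116 0.035] w 0.129 yaw 1.4919 j6 -1.802 e6 -0.011
```

Call:
{"fn": "send_rows", "kwargs": {
  "motion": [
    [0,0,0,0.05],
    [0,0,0,0.05],
    [0,0,0,0.05],
    [0,0,0,0.05],
    [0,0,0,0.05],
    [0,0,0,0.05]
  ]
}}

```text
t: 4.35
ee_pos: [0.5546, -0.0516, 0.1597]
tool_rot: [-0.397, 0.585, 0.396, 0.586]
force: [-0.4, 1.0, 5.9]
grip_width: 0.126
```

```bash
python3 st.py
```

```text
t 4.35 p [ 0.5546 -0.0516  0.1597] F [-0.4  1.   5.9] T [0.121 0.155 0.089] w 0.126 yaw 1.1902 j6 -1.5 e6 -0.431
```

Call:
{"fn": "send_rows", "kwargs": {
  "motion": [
    [0,0,0,0.04],
    [0,0,0,0.04],
    [0,0,0,0.04],
    [0,0,0,0]
  ]
}}

```text
t: 4.75
ee_pos: [0.5547, -0.0517, 0.1597]
tool_rot: [-0.362, 0.608, 0.36, 0.609]
force: [-1.4, 0.7, 5.8]
grip_width: 0.132
```

```bash
python3 st.py
```

```text
t 4.75 p [ 0.5547 -0.0517  0.1597] F [-1.4  0.7  5.8] T [0.177 0.126 0.072] w 0.132 yaw 1.0713 j6 -1.381 e6 0.298
```

Call:
{"fn": "send_rows", "kwargs": {
  "motion": [
    [0,0,0,0.02],
    [0,0,0,0.02],
    [0,0,0,0.02]
  ]
}}

```text
t: 5.05
ee_pos: [0.5546, -0.0517, 0.1597]
tool_rot: [-0.343, 0.618, 0.342, 0.619]
force: [-1.1, 1.1, 6.1]
grip_width: 0.129
```

```bash
python3 st.py
```

```text
t 5.05 p [ 0.5546 -0.0517  0.1597] F [-1.1  1.1  6.1] T [0.181 0.189 0.057] w 0.129 yaw 1.0114 j6 -1.321 e6 -0.118
```

Only drag is felt so far (about 0.07 N m). I'll go on in steps of about 0.08 rad, reading the torque after each.

Call:
{"fn": "send_rows", "kwargs": {
  "motion": [
    [0,0,0,0.025],
    [0,0,0,0.025],
    [0,0,0,0.03]
  ]
}}

```text
t: 5.35
ee_pos: [0.5546, -0.0517, 0.1597]
tool_rot: [-0.318, 0.631, 0.317, 0.632]
force: [-1.0, 1.0, 6.0]
grip_width: 0.13
```

```bash
python3 st.py
```

```text
t 5.35 p [ 0.5546 -0.0517  0.1597] F [-1.  1.  6.] T [0.124 0.165 0.07 ] w 0.13 yaw 0.9311 j6 -1.241 e6 -0.252
```

Call:
{"fn": "send_rows", "kwargs": {
  "motion": [
    [0,0,0,0.025],
    [0,0,0,0.025],
    [0,0,0,0.03]
  ]
}}

```text
t: 5.65
ee_pos: [0.5546, -0.0517, 0.1597]
tool_rot: [-0.292, 0.643, 0.291, 0.645]
force: [-0.5, 1.8, 6.0]
grip_width: 0.133
```

```bash
python3 st.py
```

```text
t 5.65 p [ 0.5546 -0.0517  0.1597] F [-0.5  1.8  6. ] T [0.11  0.214 0.054] w 0.133 yaw 0.8511 j6 -1.161 e6 -0.251
```

Call:
{"fn": "send_rows", "kwargs": {
  "motion": [
    [0,0,0,0.025],
    [0,0,0,0.025],
    [0,0,0,0.03]
  ]
}}

```text
t: 5.95
ee_pos: [0.5546, -0.0517, 0.1597]
tool_rot: [-0.266, 0.655, 0.265, 0.656]
force: [0.8, 1.1, 7.0]
grip_width: 0.13
```

```bash
python3 st.py
```

```text
t 5.95 p [ 0.5546 -0.0517  0.1597] F [0.8 1.1 7. ] T [0.123 0.209 0.053] w 0.13 yaw 0.7711 j6 -1.081 e6 -0.251
```

Call:
{"fn": "send_rows", "kwargs": {
  "motion": [
    [0,0,0,0.025],
    [0,0,0,0.025],
    [0,0,0,0.03]
  ]
}}

```text
t: 6.25
ee_pos: [0.5546, -0.0518, 0.1597]
tool_rot: [-0.24, 0.665, 0.239, 0.666]
force: [-0.5, 0.4, 6.8]
grip_width: 0.129
```

```bash
python3 st.py
```

```text
t 6.25 p [ 0.5546 -0.0518  0.1597] F [-0.5  0.4  6.8] T [0.125 0.22  0.078] w 0.129 yaw 0.6911 j6 -1.001 e6 -0.251
```

Call:
{"fn": "send_rows", "kwargs": {
  "motion": [
    [0,0,0,0.025],
    [0,0,0,0.025],
    [0,0,0,0.03]
  ]
}}

```text
t: 6.55
ee_pos: [0.5546, -0.0517, 0.1597]
tool_rot: [-0.213, 0.674, 0.212, 0.675]
force: [-2.0, 0.5, 6.4]
grip_width: 0.131
```

```bash
python3 st.py
```

```text
t 6.55 p [ 0.5546 -0.0517  0.1597] F [-2.   0.5  6.4] T [0.07  0.263 0.033] w 0.131 yaw 0.6111 j6 -0.921 e6 -0.251
```

Call:
{"fn": "send_rows", "kwargs": {
  "motion": [
    [0,0,0,0.025],
    [0,0,0,0.025],
    [0,0,0,0.03]
  ]
}}

```text
t: 6.85
ee_pos: [0.5545, -0.0518, 0.1597]
tool_rot: [-0.186, 0.682, 0.185, 0.683]
force: [-0.7, 0.4, 6.0]
grip_width: 0.131
```

```bash
python3 st.py; python3 -c "
from h import *
im,d=arm.get_image('top'); cv2.imwrite('pics/t2.png',cv2.resize(im[160:270,230:430],None,fx=4,fy=4,interpolation=cv2.INTER_CUBIC))
im,d=arm.get_image('side'); cv2.imwrite('pics/s2.png',cv2.resize(im[150:300,250:400],None,fx=4,fy=4,interpolation=cv2.INTER_CUBIC))"
```

```text
t 6.85 p [ 0.5545 -0.0518  0.1597] F [-0.7  0.4  6. ] T [0.104 0.297 0.059] w 0.131 yaw 0.5312 j6 -0.841 e6 -0.251
```

View pics/s2.png

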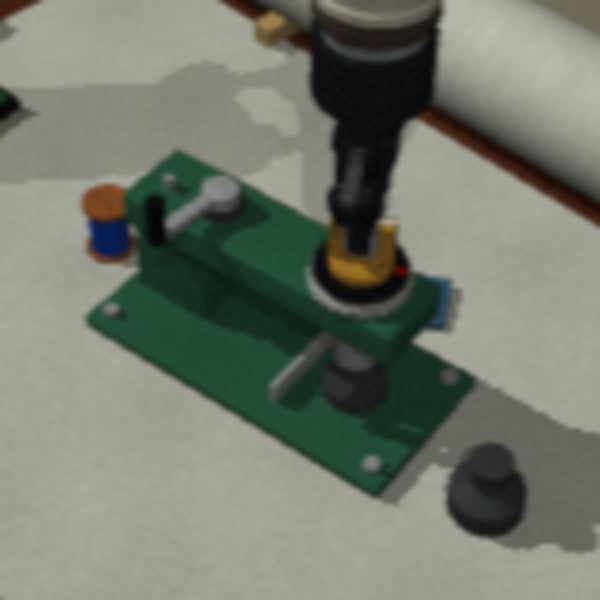

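The side view shows the fingers on the bar at about (365,240). The red mark at (402,270) has moved round with the white-line end, so the screw is turning and carrying the ring. Continuing.

Call:
{"fn": "send_rows", "kwargs": {
  "motion": [
    [0,0,0,0.025],
    [0,0,0,0.025],
    [0,0,0,0.03]
  ]
}}

```text
t: 7.25
ee_pos: [0.5545, -0.0518, 0.1597]
tool_rot: [-0.159, 0.689, 0.158, 0.69]
force: [-1.5, 1.1, 5.7]
grip_width: 0.13
```

```bash
python3 st.py
```

```text
t 7.25 p [ 0.5545 -0.0518  0.1597] F [-1.5  1.1  5.7] T [0.129 0.27  0.085] w 0.13 yaw 0.4511 j6 -0.761 e6 -0.251
```

Call:
{"fn": "send_rows", "kwargs": {
  "motion": [
    [0,0,0,0.025],
    [0,0,0,0.025],
    [0,0,0,0.03]
  ]
}}

```text
t: 7.55
ee_pos: [0.5545, -0.0518, 0.1597]
tool_rot: [-0.131, 0.694, 0.13, 0.696]
force: [-1.3, 0.3, 6.4]
grip_width: 0.129
```

```bash
python3 st.py
```

```text
t 7.55 p [ 0.5545 -0.0518  0.1597] F [-1.3  0.3  6.4] T [0.062 0.22  0.177] w 0.129 yaw 0.3713 j6 -0.681 e6 -0.154
```

The torque is rising, so the seat has been met. Small steps now.

Call:
{"fn": "send_rows", "kwargs": {
  "motion": [
    [0,0,0,0.02],
    [0,0,0,0]
  ]
}}

```text
t: 7.75
ee_pos: [0.5545, -0.0518, 0.1597]
tool_rot: [-0.124, 0.696, 0.124, 0.697]
force: [-0.9, 1.8, 6.8]
grip_width: 0.131
```

```bash
python3 st.py
```

```text
t 7.75 p [ 0.5545 -0.0518  0.1597] F [-0.9  1.8  6.8] T [0.084 0.306 0.229] w 0.131 yaw 0.3523 j6 -0.662 e6 0.387
```

Call:
{"fn": "send_rows", "kwargs": {
  "motion": [
    [0,0,0,0.02],
    [0,0,0,0]
  ]
}}

```text
t: 7.95
ee_pos: [0.5545, -0.0518, 0.1597]
tool_rot: [-0.117, 0.697, 0.117, 0.698]
force: [-0.4, 0.8, 6.0]
grip_width: 0.131
```

```bash
python3 st.py
```

```text
t 7.95 p [ 0.5545 -0.0518  0.1597] F [-0.4  0.8  6. ] T [0.093 0.263 0.395] w 0.131 yaw 0.3326 j6 -0.642 e6 0.465
```

Call:
{"fn": "send_rows", "kwargs": {
  "motion": [
    [0,0,0,0.015],
    [0,0,0,0],
    [0,0,0,0]
  ]
}}

```text
t: 8.25
ee_pos: [0.5545, -0.0518, 0.1597]
tool_rot: [-0.112, 0.698, 0.112, 0.699]
force: [-1.5, 1.1, 6.2]
grip_width: 0.131
```

```bash
python3 st.py
```

```text
t 8.25 p [ 0.5545 -0.0518  0.1597] F [-1.5  1.1  6.2] T [0.088 0.319 0.389] w 0.131 yaw 0.3181 j6 -0.628 e6 0.421
```

Call:
{"fn": "send_rows", "kwargs": {
  "motion": [
    [0,0,0,0.01],
    [0,0,0,0],
    [0,0,0,0]
  ]
}}

```text
t: 8.55
ee_pos: [0.5545, -0.0518, 0.1597]
tool_rot: [-0.109, 0.698, 0.108, 0.699]
force: [-0.5, 0.5, 6.9]
grip_width: 0.13
```

```bash
python3 st.py
```

```text
t 8.55 p [ 0.5545 -0.0518  0.1597] F [-0.5  0.5  6.9] T [0.032 0.253 0.502] w 0.13 yaw 0.3082 j6 -0.618 e6 0.464
```

Call:
{"fn": "send_rows", "kwargs": {
  "motion": [
    [0,0,0,-0.08],
    [0,0,0,-0.1],
    [0,0,0,-0.1],
    [0,0,0,-0.1],
    [0,0,0,-0.1],
    [0,0,0,-0.1],
    [0,0,0,-0.1],
    [0,0,0,-0.1],
    [0,0,0,-0.1],
    [0,0,0,-0.1]
  ]
}}

```text
t: 9.55
ee_pos: [0.5547, -0.0516, 0.1597]
tool_rot: [-0.426, 0.564, 0.425, 0.565]
force: [-0.4, 1.8, 5.9]
grip_width: 0.132
```

Call:
{"fn": "send_rows", "kwargs": {
  "motion": [
    [0,0,0,-0.1],
    [0,0,0,-0.1],
    [0,0,0,-0.1],
    [0,0,0,-0.1],
    [0,0,0,-0.1],
    [0,0,0,-0.1],
    [0,0,0,0],
    [0,0,0,0]
  ]
}}

```text
t: 10.35
ee_pos: [0.5547, -0.0515, 0.1597]
tool_rot: [0.573, -0.415, -0.572, -0.415]
force: [-0.1, 1.6, 6.0]
grip_width: 0.133
```

```bash
python3 st.py
```

```text
t 10.35 p [ 0.5547 -0.0515  0.1597] F [-0.1  1.6  6. ] T [0.278 0.104 0.021] w 0.133 yaw 1.8871 j6 -2.197 e6 0.001
```

I turned back 1.58 rad from the tightest point. Now release and rise.

Call:
{"fn": "send_rows", "kwargs": {
  "motion": [
    [0,0,0,0],
    [0,0,0,0],
    [0,0,0,0],
    [0,0,0,0],
    [0,0,0,0]
  ],
  "gripper": -0.2
}}

```text
t: 10.85
ee_pos: [0.5537, -0.0515, 0.1581]
tool_rot: [-0.572, 0.415, 0.573, 0.415]
force: [0.2, 0.1, 0.0]
grip_width: 0.598
```

Call:
{"fn": "send_rows", "kwargs": {
  "motion": [
    [-0.03,0,0,0],
    [-0.03,0,0,0],
    [-0.03,0,0,0],
    [0,0.04,0,0],
    [0,0.04,0,0],
    [0,0,0,0],
    [0,0,0,0]
  ]
}}

```text
t: 11.55
ee_pos: [0.4776, -0.0765, 0.2484]
tool_rot: [0.573, -0.415, -0.572, -0.416]
force: [-0.4, -0.5, -0.5]
grip_width: 0.601
```

```bash
python3 st.py; python3 - <<'E'
from h import *
c=arm.camera_info("wrist"); im,d=arm.get_image("wrist"); cv2.imwrite("pics/w3.png",im)
v,u=np.nonzero((d>0)&(d<.5))
P=np.array([pt(c,(a,b),d[b,a]) for a,b in zip(u,v)])
for n,x,y,r,lo,hi in (("post",.477,.064,.03,.165,.185),("bar",.5545,-.0522,.03,.175,.19),("hub",.538,.066,.03,.13,.15)):
    m=(np.hypot(P[:,0]-x,P[:,1]-y)<r)&(P[:,2]>lo)&(P[:,2]<hi); q=P[m]
    if len(q): print(n,len(q),q.mean(0),cv2.minAreaRect(q[:,:2].astype(np.float32)))
im,d=arm.get_image('top'); cv2.imwrite('pics/t3.png',cv2.resize(im[160:270,230:430],None,fx=4,fy=4,interpolation=cv2.INTER_CUBIC))
E
```

```text
t 11.55 p [ 0.4776 -0.0765  0.2484] F [-0.4 -0.5 -0.5] T [-0.004 -0.043  0.035] w 0.601 yaw 1.8859 j6 -2.295 e6 -0.028
post 242 [0.47643189 0.06359925 0.17110271] ((0.4770674407482147, 0.06497752666473389), (0.013056091964244843, 0.013906077481806278), 14.298336029052734)
bar 609 [ 0.55230315 -0.05162763  0.18121278] ((0.5546351671218872, -0.051027774810791016), (0.04431212320923805, 0.011899632401764393), 18.49232292175293)
hub 633 [0.52803269 0.06350635 0.14019754] ((0.5278342366218567, 0.06884707510471344), (0.029083527624607086, 0.03668695315718651), 69.2014389038086)
```

View pics/w3.png

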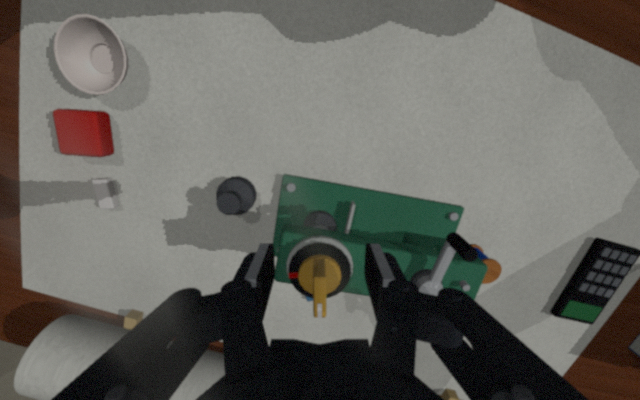

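View pics/t3.png

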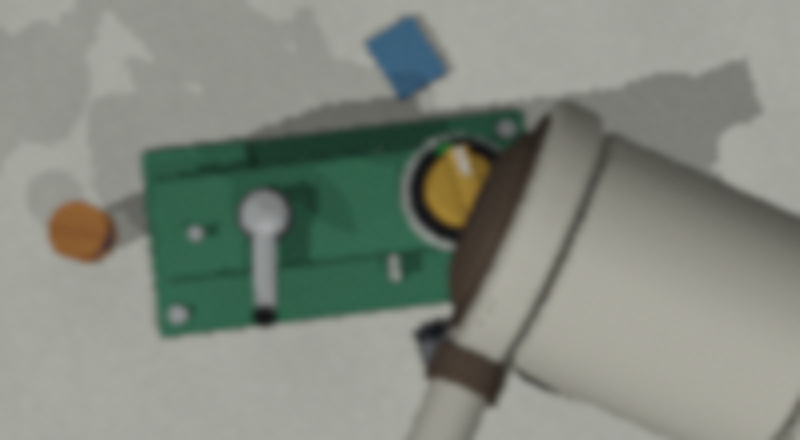

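The wrist view shows the white line pointing to the bottom (320,310) and the red mark to its left (293,275), so they are about a quarter turn apart. In the top view the white line is next to the green mark at (445,148). I'll work out the back-off from the picture, then go to the post.

Call:
{"fn": "send_rows", "kwargs": {
  "motion": [
    [0,0,0,0.1],
    [0,0,0,0.1],
    [0,0,0,0.09],
    [0,0,0.035,0],
    [0,0,0.035,0],
    [0,0,0.03,0],
    [0,0,0,0],
    [0,0,0,0]
  ],
  "gripper": 1
}}

```text
t: 12.45
ee_pos: [0.4759, 0.0241, 0.2484]
tool_rot: [0.507, -0.493, -0.507, -0.493]
force: [-0.4, -0.5, 0.9]
grip_width: -0.006
```

```bash
python3 st.py; python3 - <<'E'
from h import *
im,d=arm.get_image("wrist"); cv2.imwrite("pics/w4.png",im); c=arm.camera_info("wrist")
ctr=np.array([.5546,-.0520])
hsv=cv2.cvtColor(im,cv2.COLOR_BGR2HSV)
pr=proj(c,[*ctr,.14]); print("knob px",pr)
for n,lo,hi in (("red",(0,150,50),(6,255,255)),("red2",(174,150,50),(180,255,255)),("green",(50,150,30),(75,255,255))):
    m=cv2.inRange(hsv,lo,hi); v,u=np.nonzero(m); 
    k=np.hypot(u-pr[0],v-pr[1])<45
    Q=np.array([at_z(c,(a,b),.141)[:2]-ctr for a,b in zip(u[k],v[k])])
    if len(Q):
        r=np.hypot(*Q.T); Q=Q[(r>.020)&(r<.036)]
        if len(Q): print(n,len(Q),Q.mean(0),np.degrees(np.arctan2(*Q.mean(0)[::-1])))
E
```

```text
t 12.45 p [0.4759 0.0241 0.2484] F [-0.4 -0.5  0.9] T [-0.016  0.014 -0.059] w -0.006 yaw 1.5992 j6 -1.803 e6 0.035
knob px [244.15340737 268.2456824 ]
red 8 [ 0.01164813 -0.02886006] -68.02063583301931
```

View pics/w4.png

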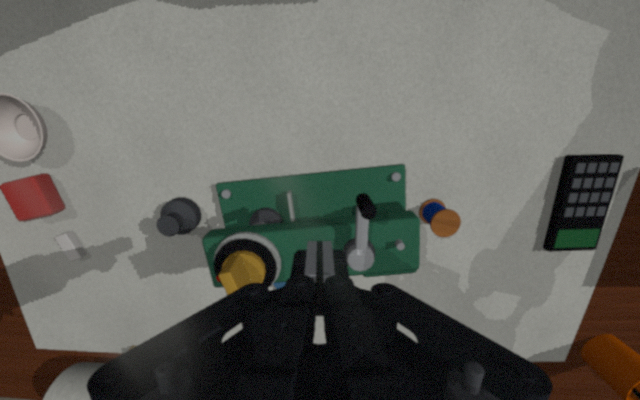

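The red mark is at −68° and the bar at +18.5°, so the back-off is about 1.51 rad, within limits. The shut fingers at (320,260) are clear of the post at (366,205). Lowering beside the post now.

Call:
{"fn": "send_rows", "kwargs": {
  "motion": [
    [0.03,0,0,0],
    [0.03,0,0,0],
    [0.025,0,0,0],
    [0.012,0,0,0],
    [0,0,0,0]
  ]
}}

```text
t: 13.0
ee_pos: [0.4742, 0.0231, 0.1497]
tool_rot: [-0.505, 0.494, 0.507, 0.493]
force: [0.0, -0.4, 0.2]
grip_width: 0.002
```

Call:
{"fn": "send_rows", "kwargs": {
  "motion": [
    [0,0,0.005,0],
    [0,0,0.005,0],
    [0,0,0.005,0],
    [0,0,0,0]
  ]
}}

```text
t: 13.4
ee_pos: [0.4753, 0.0393, 0.1522]
tool_rot: [0.507, -0.493, -0.506, -0.493]
force: [0.0, 0.2, -0.2]
grip_width: -0.0
```

```bash
python3 st.py; python3 -c "
from h import *
im,d=arm.get_image('side'); cv2.imwrite('pics/s4.png',cv2.resize(im[150:300,230:380],None,fx=4,fy=4,interpolation=cv2.INTER_CUBIC))"
```

```text
t 13.4 p [0.4753 0.0393 0.1522] F [ 0.   0.2 -0.2] T [ 0.041 -0.003 -0.018] w -0.0 yaw 1.5981 j6 -1.77 e6 0.075
```

View pics/s4.png

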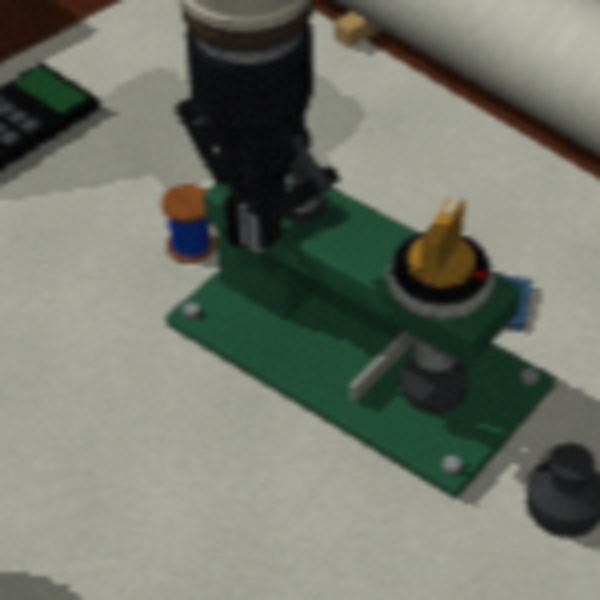

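Call:
{"fn": "send_rows", "kwargs": {
  "motion": [
    [0,0.0022,0.0063,0.1],
    [0,0.0022,0.0063,0.1],
    [0,0.0022,0.0063,0.1],
    [0,0.0022,0.0063,0.1],
    [0,0.0022,0.0063,0.1],
    [0,0.0022,0.0063,0.1],
    [0,0.0022,0.0063,0.1],
    [0,0,0,0]
  ]
}}

```text
t: 14.25
ee_pos: [0.4719, 0.0847, 0.1514]
tool_rot: [-0.307, 0.637, 0.307, 0.637]
force: [-0.2, -0.3, 0.5]
grip_width: 0.002
```

```bash
python3 st.py; python3 -c "
from h import *
s=arm.state();M=R.from_quat(s['tool_rot']).as_matrix(); print('rel pivot body',M.T@(s['ee_pos']-np.array([.5378,.0659,.15])))
im,d=arm.get_image('side'); cv2.imwrite('pics/s5.png',cv2.resize(im[150:300,230:380],None,fx=4,fy=4,interpolation=cv2.INTER_CUBIC))"
```

```text
t 14.25 p [0.4719 0.0847 0.1514] F [-0.2 -0.3  0.5] T [-0.033  0.026  0.021] w 0.002 yaw 0.8977 j6 -0.973 e6 0.791
rel pivot body [-0.00141893  0.06326811 -0.02636581]
```

View pics/s5.png

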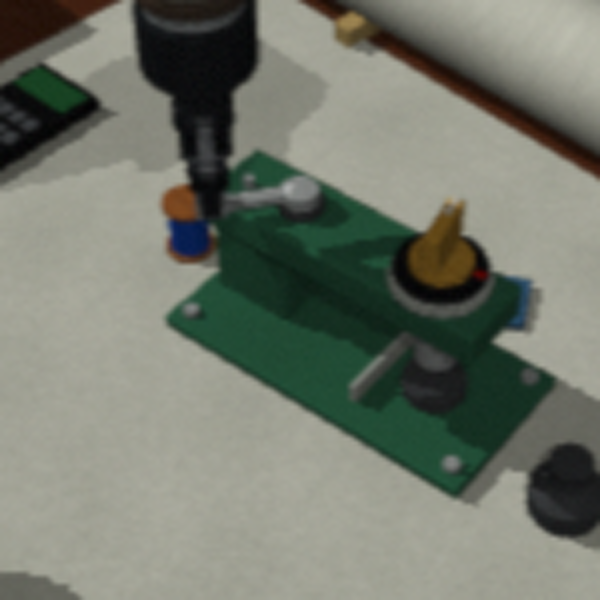

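The handle is following, now from (300,190) towards (230,205). Continuing the arc.

Call:
{"fn": "send_rows", "kwargs": {
  "motion": [
    [0,0.0022,0.0063,0.1],
    [0,0.0022,0.0063,0.1],
    [0,0.0022,0.0063,0.1],
    [0,0.0011,0.0032,0.05],
    [0,0,0,0]
  ]
}}

```text
t: 14.8
ee_pos: [0.4824, 0.1051, 0.1512]
tool_rot: [-0.192, 0.681, 0.192, 0.681]
force: [0.9, 0.1, -0.5]
grip_width: -0.004
```

```bash
cat > lk.py <<'E'
from h import *
s=arm.state();M=R.from_quat(s['tool_rot']).as_matrix(); print('rel pivot body',M.T@(s['ee_pos']-np.array([.5378,.0659,.15])))
c=arm.camera_info("top"); im,d=arm.get_image("top")
vv,uu=np.mgrid[190:250,265:315]
P=np.array([pt(c,(u,v),d[v,u]) for u,v in zip(uu.ravel(),vv.ravel())])
r=np.hypot(P[:,0]-.5378,P[:,1]-.0659)
m=(r<.045)&(r>.018)&(P[:,2]>.133)&(P[:,2]<.15); q=P[m][:,:2]
print(len(q)); q=q-[.5378,.0659]; 
if len(q):
    a=np.arctan2(np.median(q[:,1]),np.median(q[:,0])); print("lock",(np.radians(187.6)-a)%(2*np.pi))
cv2.imwrite('pics/t6.png',cv2.resize(im[160:270,230:430],None,fx=4,fy=4,interpolation=cv2.INTER_CUBIC))
E
python3 st.py; python3 lk.py
```

```text
t 14.8 p [0.4824 0.1051 0.1512] F [ 0.9  0.1 -0.5] T [-0.028 -0.002  0.017] w -0.004 yaw 0.5492 j6 -0.58 e6 0.404
rel pivot body [-0.00121221  0.06232299 -0.02681031]
0
```

View pics/t6.png

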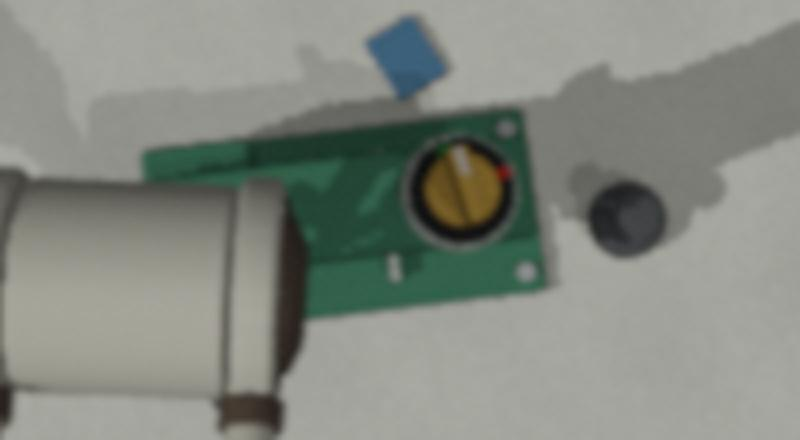

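Call:
{"fn": "send_rows", "kwargs": {
  "motion": [
    [0,0.001,0.0025,0.04],
    [0,0.001,0.0025,0.04],
    [0,0,0,0]
  ]
}}

```text
t: 15.15
ee_pos: [0.4857, 0.1091, 0.1513]
tool_rot: [-0.164, 0.688, 0.164, 0.688]
force: [-0.7, -0.1, -0.1]
grip_width: -0.001
```

```bash
python3 st.py; python3 -c "
from h import *
im,d=arm.get_image('side'); cv2.imwrite('pics/s7.png',cv2.resize(im[150:300,230:380],None,fx=4,fy=4,interpolation=cv2.INTER_CUBIC))"
```

```text
t 15.15 p [0.4857 0.1091 0.1513] F [-0.7 -0.1 -0.1] T [ 0.006  0.091 -0.031] w -0.001 yaw 0.4689 j6 -0.491 e6 0.306
```

View pics/s7.png

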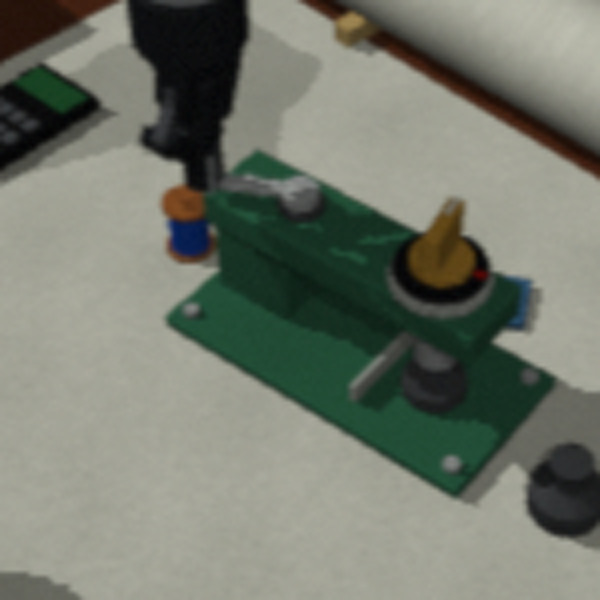

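The handle end is now at (225,182). I keep pushing gently until the force rises.

Call:
{"fn": "send_rows", "kwargs": {
  "motion": [
    [0,0.001,0.0025,0.04],
    [0,0.001,0.0025,0.04],
    [0,0,0,0]
  ]
}}

```text
t: 15.5
ee_pos: [0.4894, 0.1132, 0.1513]
tool_rot: [-0.137, 0.694, 0.137, 0.694]
force: [-0.9, -0.1, -0.6]
grip_width: -0.003
```

```bash
python3 st.py
```

```text
t 15.5 p [0.4894 0.1132 0.1513] F [-0.9 -0.1 -0.6] T [-0.014  0.132  0.036] w -0.003 yaw 0.3887 j6 -0.402 e6 0.304
```

Call:
{"fn": "send_rows", "kwargs": {
  "motion": [
    [0,0.0005,0.0025,0.03],
    [0,0,0,0]
  ]
}}

```text
t: 15.7
ee_pos: [0.49, 0.114, 0.1512]
tool_rot: [-0.127, 0.697, 0.126, 0.694]
force: [-7.1, -1.9, 4.8]
grip_width: 0.0
```

```bash
python3 st.py
```

```text
t 15.7 p [0.49   0.114  0.1512] F [-7.1 -1.9  4.8] T [-0.366  1.06  -0.03 ] w 0.0 yaw 0.3592 j6 -0.37 e6 0.191
```

Call:
{"fn": "send_rows", "kwargs": {
  "motion": [
    [0,0,0.002,0],
    [0,0,0,0]
  ]
}}

```text
t: 15.9
ee_pos: [0.4903, 0.1142, 0.151]
tool_rot: [-0.127, 0.699, 0.126, 0.693]
force: [-14.4, -5.3, 8.5]
grip_width: 0.006
```

```bash
python3 st.py; python3 - <<'E'
from h import *
im,d=arm.get_image('side'); 
c=arm.camera_info('side'); z=cv2.resize(im[150:300,230:380],None,fx=4,fy=4,interpolation=cv2.INTER_CUBIC)
for th,col in ((1.0,(0,0,255)),(1.2,(255,0,255))):
    a=np.radians(187.6)-th
    for r in (0,.05):
        p=proj(c,[.5378+r*np.cos(a),.0659+r*np.sin(a),.143]); print(th,r,(p-[230,150])*4); 
        cv2.circle(z,tuple(int(x) for x in (p-[230,150])*4+1.5),2,col,-1)
cv2.imwrite('pics/s8.png',z)
E
```

```text
t 15.9 p [0.4903 0.1142 0.151 ] F [-14.4  -5.3   8.5] T [-0.752  2.044  0.   ] w 0.006 yaw 0.36 j6 -0.369 e6 0.026
1.0 0 [298.03453606 186.84054477]
1.0 0.05 [227.11754626 182.99125549]
1.2 0 [298.03453606 186.84054477]
1.2 0.05 [230.44453708 173.65596434]
```

View pics/s8.png

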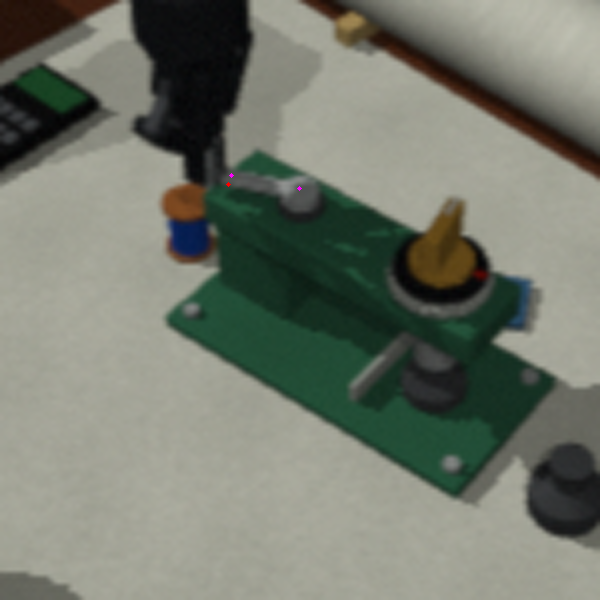

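The firm stop is felt (15 N), and the handle lies along the line drawn for 1.2 rad. Retract now.

Call:
{"fn": "send_rows", "kwargs": {
  "motion": [
    [0,0,-0.01,0],
    [0,0,-0.015,0],
    [0,0,-0.015,0],
    [-0.04,0,0,0],
    [-0.04,0,0,0],
    [-0.04,0,-0.02,0],
    [0,0.03,-0.04,0],
    [0,0.03,-0.04,0],
    [0,0.02,-0.04,0],
    [0,0,0,0]
  ]
}}

```text
t: 16.95
ee_pos: [0.2938, 0.1281, 0.2716]
tool_rot: [-0.127, 0.694, 0.127, 0.697]
force: [0.5, 0.3, 0.3]
grip_width: 0.003
```

```bash
python3 st.py; python3 lk.py; python3 - <<'E'
from h import *
im,d=arm.get_image('side'); cv2.imwrite('pics/s9.png',cv2.resize(im[150:300,230:380],None,fx=4,fy=4,interpolation=cv2.INTER_CUBIC))
im,d=arm.get_image('wrist'); cv2.imwrite('pics/w9.png',im)
c=arm.camera_info("wrist")
v,u=np.nonzero((d>0)&(d<.6))
P=np.array([pt(c,(a,b),d[b,a]) for a,b in zip(u,v)])
r=np.hypot(P[:,0]-.5378,P[:,1]-.0659)
m=(r<.05)&(r>.02)&(P[:,2]>.133)&(P[:,2]<.15); q=np.median(P[m][:,:2]-[.5378,.0659],axis=0) if m.any() else None
print(m.sum(),q); 
if m.any(): print("lock w",np.radians(187.6)-np.arctan2(q[1],q[0]))
m=(np.hypot(P[:,0]-.5078,P[:,1]-.120)<.03)&(P[:,2]>.165)&(P[:,2]<.19)
if m.any(): print("post",P[m].mean(0))
E
```

```text
t 16.95 p [0.2938 0.1281 0.2716] F [0.5 0.3 0.3] T [ 0.025 -0.01   0.082] w 0.003 yaw 0.361 j6 -0.334 e6 0.13
rel pivot body [-0.12266622  0.14422029 -0.20582146]
65
lock 1.2562065989277236
273 [-0.01594149  0.03058631]
lock w 1.2229802770592575
post [0.50736482 0.12295242 0.17064236]
```

View pics/s9.png

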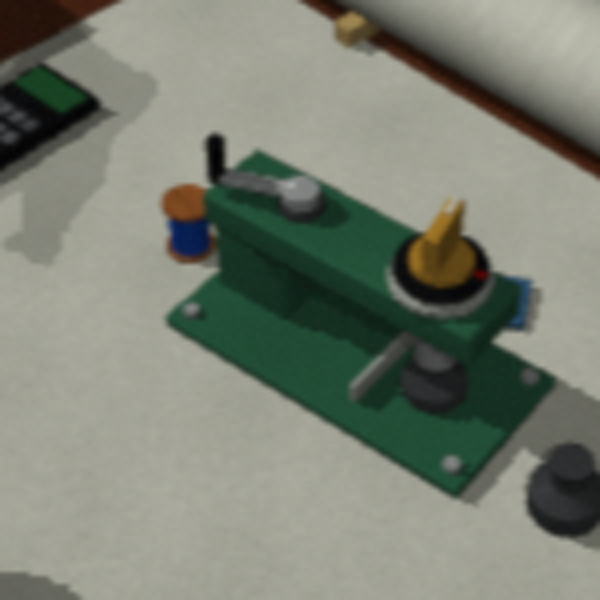

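View pics/w9.png

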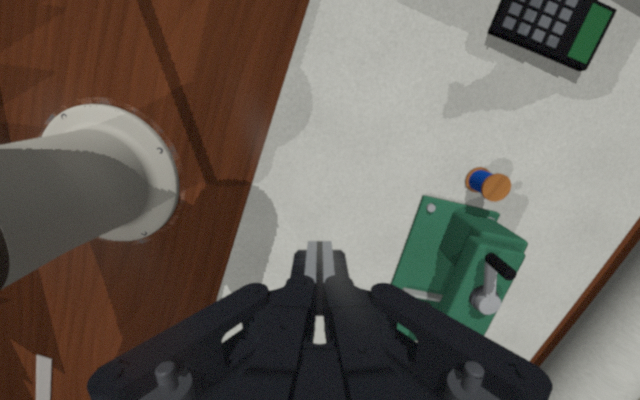

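The lock reads about 1.22 rad, with the post swung over at (217,160) in the side view. The screw is unchanged, the loose things stand where they were, and the arm is clear. Handing in.

```bash
python3 -c "
from h import *
print(arm.job_done())"; python3 st.py
```

```text
the job is handed in; nothing more can be done
None
the job is handed in; nothing more can be done
```

The depth stop is set, the lock handle is at its stop, and I handed the job in at about 17 s of the 72 s allowed. The hand-in reports no verdict.

- **Screw:** I turned it clockwise about 1.2 rad until it bottomed. The wrist torque was about 0.5 N m including drag, so roughly 0.4 N m on the seat, well under the 0.9 N m that forces it. I then turned it back 1.58 rad and let go. Measured from the ring's red mark in the pictures, the back-off is about 1.51 rad, and the white line stands close to the green mark.
- **Lock:** I pushed the post round until it met a firm stop at about 15 N. Afterwards the wrist camera's depth picture gave about 1.22 rad and the top camera's gave 1.26. Both are a little over the 1.2 stop, which I put down to calibration error.
- **Surroundings:** The punch area and the loose things in view looked undisturbed in the last pictures. I judged this by eye and did not measure their positions. The arm was clear and touching nothing.

No check failed. The torque readings were noisy by about 0.03 N m, so the tightness figure is approximate.

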